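# Build up a clutch pack on its splined hub

## Task

Assemble the little clutch on its stand: first fit the toothed friction disc over the splined hub, feeling by small turns for where its inner teeth drop between the splines, and bring it fully home on the shoulder; then lay the two-eared separator plate flat on top of it with an ear in each slot of the stand. Work gently, never pressing on the stand with more than about 35 N, and leave the bearing, the sprocket and the pliers where they lie.

Things in the scene. Friction and masses are not known exactly. Their poses are not given: they have to be found in the camera images.
- clutch_stand: Steel clutch stand, bolted down. Origin: centre of its underside, on the bench; z up; yaw within 0.35 rad of the world; its x axis runs through its two slots, its y sides are open for fingers. Round base plate 124 mm across, 12 mm high, with a round shoulder 54 mm across whose top is 16 mm above the bench. A splined hub stands in the middle. A tall fixed buffing machine stands behind, from x = 0.57.
- hub_top (a point): Point on the hub's axis level with the spline ends, 40 mm above the bench. Hub: core 18 mm thick, 6 even straight splines 5 mm wide out to 31 mm diameter, from the shoulder up to this point; above, a plain nose tapers from 18 to 8 mm, tip 14 mm higher. Hub turns only stiffly (0.3 N m). Its spline angle is random and NOT in this frame: find it by feel or by eye; it repeats every 60 degrees.
- slot (a point): Mouth of the slot on the stand's +x side, 41 mm from the axis, 44 mm above the bench; the other slot is its mirror on the -x side. Each is an upright slot 14 mm wide with a flared mouth, between two cheeks that stand 36 to 46 mm from the axis, reach 18 mm to either side of the stand's x axis and are 44 to 45 mm high. Same axes as the stand.
- disc_center (a point): Friction disc, loose, flat: steel ring 62 mm across, 10 mm thick, dark lining pads, smooth rim. Bore 37 mm with 6 even inner teeth 5 mm wide (one on its x axis) reaching in to 22 mm diameter; between the splines they have only about 4 degrees of play either way, less when off-centre. Point: its centre, half-way up, z up; 21 mm above the bench when home, 45 when on the spline ends. 0.07 to 0.14 kg.
- separator_center (a point): Separator plate, loose, flat: plain steel ring 62 mm across, 10 mm thick, bore 37 mm without teeth (3 mm of play round the splines), two ears 11 mm wide on opposite sides along its x axis, 88 mm over the ears; grasp across the rim along y. Ears have 1.5 mm of play each side in the slots; either way round. Point: its centre, half-way up, z up; 31 mm above the bench when home. 0.07 to 0.14 kg.
- ball_bearing: Ball bearing, 52 mm across, 15 mm high, loose bystander. Origin: centre of its underside.
- sprocket: Chain sprocket lying flat, 69 mm across, 19 mm high, loose bystander. Origin: centre of its underside.
- pliers: Pliers lying flat, 192 mm long, 12 mm high, loose bystander. Origin: centre of its underside.
Not all that is in view belongs to the job. Leave any turquoise look-alike of the part that bears disc_center alone. Leave any purple look-alike of the part that bears separator_center alone.

How it is judged:
By the outcome, as a careful person would: the job done as asked, in the order asked, and still so for the second after the job is handed in, with the robot touching nothing.
It also fails if it takes over 72 s, if anything falls off the work surface, if the arm or the gripper's body presses on something with over 40 N, if the wrist force passes 120 N, or if a joint passes its speed limit or range.

## Robot

A 6-joint arm with a two-finger parallel gripper is mounted at the origin on a cart in front of the work surface, level with it; the furniture and walls round the work are solid. World frame = base frame: x ahead of the robot, y to its left, z up, the work surface at z = 0. Lengths are in m, angles in rad, forces in N, time in s.
With the tool pointing down it reaches from about 0.35 to 0.725 m from the base axis. Payload 6 kg.
Tool frame: the origin (TCP) lies at the centre of the arm's flange, where the gripper is bolted on; the fingertips stand 173 mm ahead of it and the grasp point (between the pads) lies 155 mm ahead of it; x points along the fingers, z is the direction in which the jaws open and shut, and the axes are right-handed (so a half turn about x gives the same grasp; the last joint's range is limited). The gripper opens to 85 mm and grips with 20 to 120 N. Pads are 22 mm wide; open, the fingers measure 114 mm over their backs; the gripper's body (76 mm by 85 mm) begins 54 mm behind the grasp point. The pads swing forward as they close: fully open they stand 13 mm farther back than shut.
Start: joints at [1.448, 0.04, 0.085, 0, -1.615, -0.334], TCP at [0.265, 0.538, 0.405] pointing down, gripper open.
Joint ranges: [-2.56, 2.56], [-1.29, 2.01], [-1.08, 1.49], [-3.29, 1.98], [-2.81, -0.18], [-2.99, 2.99]. Speed limits (rad/s): [2.57, 2.57, 3.01, 3.14, 3.14, 3.14].

## Interface

Orientations are given as a unit quaternion [x, y, z, w].
In Python, from rig import bot, viewer gives the robot as it stands. The module is installed in compiled form; this text tells all that it offers.
- The arm moves only by the tool apply_moves, never from a script. Its argument "targets" is a list that holds one entry, the list of rows, each a list of 7 numbers: the shift along the tool's x, y, z in m, then the turn, a rotation vector about the tool's x, y, z in degrees, then the opening, from -1 (shut) to 1 (fully open). In form: [[[x, y, z, ax, ay, az, fingers], ...]]. A call has 1 to 20 rows; each row shifts and turns the commanded pose from where the row before left it, along the tool's axes as they then stand; what a row does not reach is not made up. A row lasts 1/10 s, in which the tool goes at most 50 mm and 8.59 degrees, less where a joint would pass 70% of its speed; a pose out of reach is approached as far as the arm can. A call is refused whole if a number of a shift passes 0.05 or a number of a turn 8.59, either way. A call with a gripper value outside its range is refused whole. The fingers move at their own pace and stop on an object; "squeeze" is the grip in N (left out, the last holds). Time passes only in rows, so rows that do not move let the fingers close. It gives the time, the measured TCP pose, the force and the opening at its end, in the units of the state.
- bot.read_state(): the state, without advancing time (a new reading comes with each control period).
- viewer.get_image(name): name is "side" or "top"; returns the picture (400x640x3 uint8, red, green, blue); there is no depth.
- viewer.camera_info(name): a dict with "fx", "fy", "cx", "cy" (pixels), "distortion" ([k1, k2, p1, p2, k3] as OpenCV has them; the pictures are not rectified), "camera_from_world" (4x4, takes a point from world to camera coordinates). Camera axes: x right, y down, z forward; pixel columns grow to the right and rows downward; lengths in m; the calibration is good to about 2 mm. A picture is of the moment at which its call begins. camera_info takes no time and is no camera call.
- bot.finish_job(): hands the job in, once; it reports no verdict.
The state is a dict: "time_s": time; "joint_positions": joint angles; "joint_vel": joint speeds; "tau": joint torques, N m; "tool_pos": TCP position; "tool_rot": TCP orientation; "force": force on the tool from outside, world axes, zero at the start; "moment": the same for the moment, N m; "opening": finger opening in m.
Only numpy, scipy, OpenCV 4.12 (cv2) and the standard library are available. Lean on these libraries where they do the work, as an engineer would, in place of code of your own. Each camera call takes 0.05 s, during which the arm holds its last target.

## Working session

There is one attempt and no reset: what is moved stays moved. The work goes in short steps, Python scripts to look and compute and a tool call to move; the robot and the scene stay as the last step left them, time stands still between calls to the robot, and variables do not carry over. Pictures are saved under pics/ and viewed, and the job is handed in when it is done.

Besides the shell and the picture viewer there is one more tool, called after "Call:" as name(argument=value, ...), one argument or row to a line, values as JSON. apply_moves: Moves the arm, as the interface text tells. Its arguments: {"type":"object","properties":{"targets":{"type":"array","items":{"type":"array","items":{"type":"array","items":{"type":"number"}}}},"squeeze":{"type":"number"}},"required":["targets"]}

```bash
mkdir -p pics; cat > h.py <<'E'
import numpy as np,cv2
from rig import bot,viewer
def grab(n,f):
    im=viewer.get_image(n); cv2.imwrite(f'pics/{f}.png',im[:,:,::-1]); return im
def cam(n):
    c=viewer.camera_info(n); K=np.array([[c['fx'],0,c['cx']],[0,c['fy'],c['cy']],[0,0,1.]])
    return K,np.array(c['distortion'],float),np.array(c['camera_from_world'])
def ray(n,px,z):
    K,d,T=cam(n); px=np.array(px,float).reshape(-1,1,2)
    u=cv2.undistortPoints(px,K,d).reshape(-1,2)
    R=T[:3,:3];t=T[:3,3];o=-R.T@t
    D=np.c_[u,np.ones(len(u))]@R
    return o+D*((z-o[2])/D[:,2])[:,None]
def proj(n,P):
    K,d,T=cam(n); r,_=cv2.Rodrigues(T[:3,:3])
    return cv2.projectPoints(np.array(P,float).reshape(-1,1,3),r,T[:3,3],K,d)[0].reshape(-1,2)
E
python3 - <<'E'
from h import *
grab('top','t0');grab('side','s0')
for n in('top','side'):
    K,d,T=cam(n);print(K,d,-T[:3,:3].T@T[:3,3])
s=bot.read_state();print({k:np.round(v,3) for k,v in s.items()})
E
```

```text
[[400.76244197   0.         316.50186266]
 [  0.         400.76244197 199.95246248]
 [  0.           0.           1.        ]] [-0.05774069  0.          0.          0.          0.        ] [0.32878069 0.06830454 1.17528719]
[[421.92767535   0.         322.36333227]
 [  0.         421.92767535 202.05999581]
 [  0.           0.           1.        ]] [-0.03006352  0.          0.          0.          0.        ] [ 0.05671972 -0.92833861  0.84098357]
{'time_s': np.float64(0.1), 'joint_positions': array([ 1.448,  0.041,  0.084, -0.   , -1.615, -0.334]), 'joint_vel': array([ 0.   , -0.002,  0.002,  0.001, -0.001,  0.   ]), 'tau': array([-4.0000e-03, -3.6935e+01,  3.4828e+01,  6.9520e+00, -5.0000e-03,
        0.0000e+00]), 'tool_pos': array([0.265, 0.539, 0.404]), 'tool_rot': array([-0.6  , -0.373,  0.601, -0.374]), 'force': array([ 0.72 , -0.415,  0.624]), 'moment': array([-0.018,  0.003, -0.01 ]), 'opening': np.float64(0.085)}
```

View pics/t0.png

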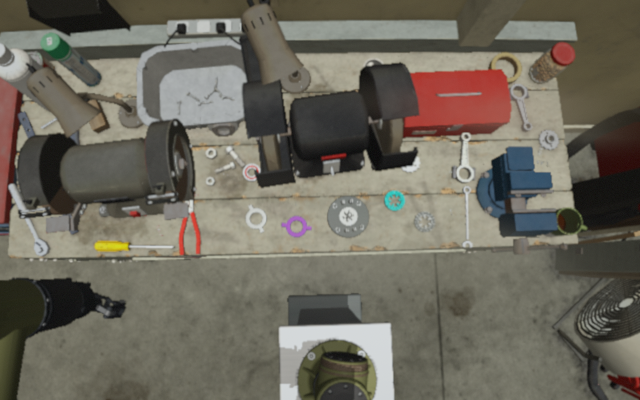

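View pics/s0.png

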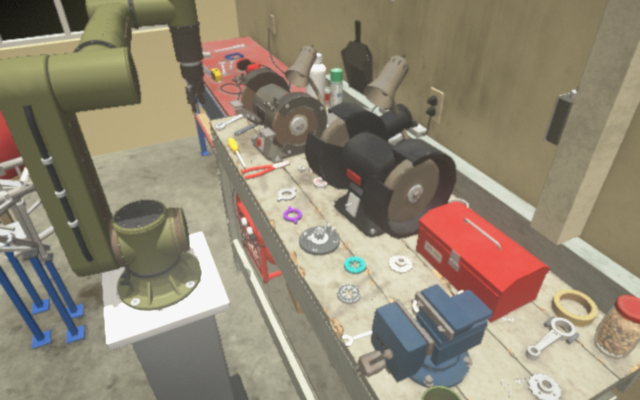

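The top view shows the separator near (257,217), purple decoy (296,227), stand (348,217), turquoise decoy (394,201) and friction disc (425,222). I'll zoom in on these.

```bash
python3 - <<'E'
from h import *
t=cv2.imread('pics/t0.png');s=cv2.imread('pics/s0.png')
a=cv2.resize(t[185:255,235:445],None,fx=3.8,fy=3.8,interpolation=cv2.INTER_CUBIC)
b=cv2.resize(s[180:310,270:420],None,fx=2.2,fy=2.2,interpolation=cv2.INTER_CUBIC)
c=np.zeros((600,800,3),np.uint8);c[:a.shape[0],:a.shape[1]]=a[:, :800];c[270:270+b.shape[0],:b.shape[1]]=b
x=cv2.resize(t[200:236,330:366],None,fx=8,fy=8,interpolation=cv2.INTER_CUBIC);c[270:270+288,350:638]=x
cv2.imwrite('pics/z0.png',c)
for n,p in [('sep',(257,217)),('stand',(348,217)),('disc',(425,222)),('turq',(394,201)),('purp',(296,227))]:print(n,ray('top',p,0.01)[0].round(4))
E
```

```text
sep [0.4637 0.2173 0.01  ]
stand [ 0.4569 -0.0487  0.01  ]
disc [ 0.436  -0.2756  0.01  ]
turq [ 0.5008 -0.187   0.01  ]
purp [0.4316 0.104  0.01  ]
```

View pics/z0.png

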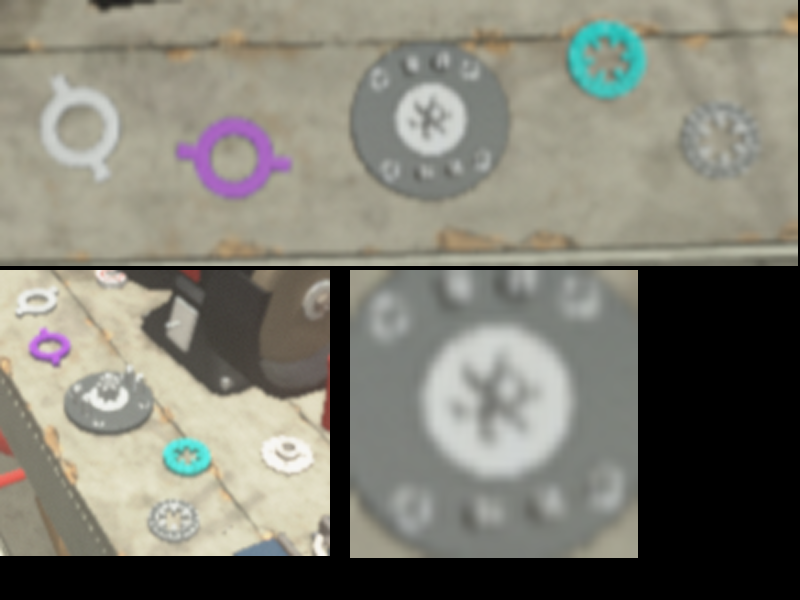

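```bash
python3 - <<'E'
from h import *
t=cv2.imread('pics/t0.png');s=cv2.imread('pics/s0.png')
ht=cv2.cvtColor(t,cv2.COLOR_BGR2HSV)
for n,p in [('sep',(257,217)),('disc',(425,222)),('stand',(348,217))]:
    x,y=p; print(n); print(ht[y-1,x-16:x+17,1]);print(ht[y-1,x-16:x+17,2])
z=ht[180:255,235:445]
out=np.vstack([cv2.resize(z[:,:,k],None,fx=3.8,fy=3.8,interpolation=cv2.INTER_NEAREST) for k in(1,2)])
cv2.imwrite('pics/z1.png',out)
E
```

```text
sep
[35 35 37 34 21  8  5  5  7 13 31 36 35 32 32 35 33 34 33 33 24  8  5  5
  5 13 32 34 35 33 35 34 33]
[151 153 153 151 161 190 202 206 195 155 141 150 154 157 159 161 163 167
 170 170 170 184 201 208 202 163 158 164 162 161 160 159 160]
disc
[33 33 33 35 32 19 11 11 10 13 24 28 28 32 33 33 33 34 33 31 31 19 10  8
  9 14 25 34 34 35 34 34 33]
[161 164 164 160 145 131 137 140 150 157 151 157 165 165 161 156 154 151
 149 149 142 133 154 156 142 145 154 157 158 161 164 167 169]
stand
[ 8 10 10  8  8  8  7  6  5  5  5  7  6  5  8  8  8  8  8  6  7  7  6  5
  6  7  9 10 12 12 14 12 12]
[130 130 130 129 129 129 141 180 208 208 193 184 198 192 151 121 133 158
 158 161 185 196 207 211 205 176 139 128 129 130 129 128 129]
```

View pics/z1.png

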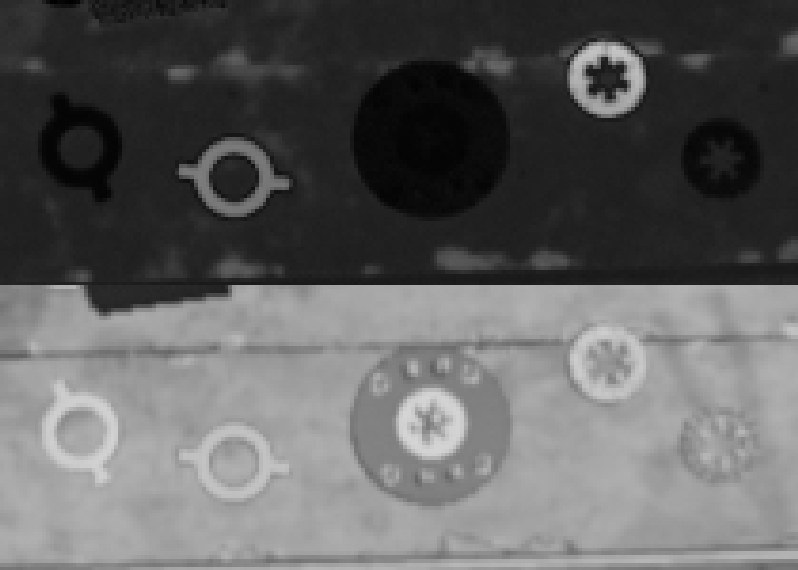

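```bash
cat > m.py <<'E'
from h import *
def contour(n,f,box,thr=21,kind='low'):
    im=cv2.imread(f'pics/{f}.png');x0,y0,x1,y1=box
    S=cv2.cvtColor(im,cv2.COLOR_BGR2HSV)[:,:,1][y0:y1,x0:x1]
    U=cv2.resize(S,None,fx=8,fy=8,interpolation=cv2.INTER_CUBIC)
    m=(U<thr).astype(np.uint8)
    cs,_=cv2.findContours(m,cv2.RETR_EXTERNAL,cv2.CHAIN_APPROX_NONE)
    c=max(cs,key=cv2.contourArea)[:,0].astype(float)
    return (c+.5)/8-.5+[x0,y0],m
def circ(P):
    A=np.c_[2*P,np.ones(len(P))];b=(P**2).sum(1);q=np.linalg.lstsq(A,b,rcond=None)[0]
    r=np.sqrt(q[2]+q[0]**2+q[1]**2);return q[:2],r
def rcirc(P,k=6):
    for _ in range(k):
        c,r=circ(P);e=np.abs(np.linalg.norm(P-c,axis=1)-r);P=P[e<max(.0015,np.percentile(e,85))]
    return c,r
def show(m,f):cv2.imwrite(f'pics/{f}.png',m*255)
E
python3 - <<'E'
from m import *
for n,f,bx,z,nm in [('top','t0',(408,205,442,239),.005,'disc'),('top','t0',(238,198,278,238),.005,'sep'),('top','t0',(320,190,376,246),.006,'stand'),
  ('side','s0',(330,280,368,306),.005,'disc'),('side','s0',(270,180,302,206),.005,'sep'),('side','s0',(293,222,346,258),.006,'stand')]:
    for thr in (19,23):
        c,m=contour(n,f,bx,thr)
        P=ray(n,c,z)[:,:2]; ce,r=rcirc(P)
        print(n,nm,thr,ce.round(4),round(r*2e3,1),'resid')
        if nm=='sep' :
            d=P-ce;rr=np.linalg.norm(d,axis=1);k=rr>r+.006
            v=d[k]; M=v.T@v;w,V=np.linalg.eigh(M);print('  ear ang',np.degrees(np.arctan2(V[1,1],V[0,1])),rr.max())
    show(m,f'm_{n}_{nm}')
# polar
t=cv2.imread('pics/t0.png');H=cv2.cvtColor(t,cv2.COLOR_BGR2HSV).astype(np.float32)
def polar(ch,c,z,rs,N=120):
    th=np.arange(N)*2*np.pi/N;o=np.zeros(N)
    for r in rs:
        P=np.c_[c[0]+r*np.cos(th),c[1]+r*np.sin(th),np.full(N,z)];p=proj('top',P).astype(np.float32)
        o+=cv2.remap(H[:,:,ch],p[:,0:1],p[:,1:2],cv2.INTER_CUBIC)[:,0]
    return o/len(rs)
np.save('/tmp/x.npy',0)
import json
c,m=contour('top','t0',(408,205,442,239));dc=rcirc(ray('top',c,.005)[:,:2])[0]
c,m=contour('top','t0',(320,190,376,246));sc=rcirc(ray('top',c,.006)[:,:2])[0]
for nm,ce,ch,zz,rs in [('disc S',dc,1,.01,[.012,.014,.016]),('disc S z5',dc,1,.005,[.012,.014,.016]),('hub V .04',sc,2,.04,[.011,.013,.015]),('hub V .016',sc,2,.016,[.017,.02])]:
    o=polar(ch,ce,zz,rs);th=np.arange(120)*3
    f=np.fft.fft(o)/120
    print(nm,'amp',[round(abs(f[k]),2) for k in range(1,10)],'max angle mod60',np.round(-np.degrees(np.angle(f[6]))/6*-1%60,1)); print(o.round().astype(int)[::2])
E
```

```text
top disc 19 [ 0.4388 -0.2751] 60.6 resid
top disc 23 [ 0.4387 -0.2753] 62.6 resid
top sep 19 [0.4614 0.2219] 63.1 resid
  ear ang -155.34424708574252 0.04598644553082616
top sep 23 [0.4614 0.2219] 64.5 resid
  ear ang -155.3201809198854 0.04667519904486907
top stand 19 [ 0.46   -0.0483] 120.6 resid
top stand 23 [ 0.4599 -0.0484] 122.1 resid
side disc 19 [ 0.4382 -0.2754] 62.1 resid
side disc 23 [ 0.4385 -0.2754] 64.3 resid
side sep 19 [0.4613 0.2236] 68.3 resid
  ear ang -151.3465148765875 0.0476905799144993
side sep 23 [0.4609 0.2237] 71.2 resid
  ear ang -150.43250527165821 0.049286213227524786
side stand 19 [ 0.4604 -0.0486] 122.5 resid
side stand 23 [ 0.461  -0.0489] 125.8 resid
disc S amp [np.float64(1.76), np.float64(0.15), np.float64(0.13), np.float64(0.17), np.float64(0.87), np.float64(3.8), np.float64(1.11), np.float64(0.15), np.float64(0.05)] max angle mod60 27.3
[11 10 11 14 20 26 29 27 23 18 14 13 15 19 24 30 32 29 23 17 15 16 19 23
 28 31 29 24 18 15 13 14 18 24 27 26 22 17 13 11 11 12 14 18 23 25 23 19
 15 11  9  9 11 13 19 24 25 22 18 14]
disc S z5 amp [np.float64(0.58
[... 532 characters left out ...]
le mod60 15.0
[183 181 186 195 204 208 208 203 192 177 160 153 157 169 182 192 197 195
 189 181 175 168 158 149 145 149 160 176 189 194 194 191 184 174 169 177
 190 200 205 207 206 203 198 194 191 191 195 199 203 206 208 208 208 208
 208 207 207 204 197 189]
hub V .016 amp [np.float64(1.48), np.float64(0.25), np.float64(0.28), np.float64(0.7), np.float64(0.8), np.float64(3.17), np.float64(1.43), np.float64(0.78), np.float64(0.54)] max angle mod60 46.0
[201 208 212 211 211 206 197 192 195 203 210 212 212 212 206 199 193 191
 195 199 204 209 211 212 210 204 200 197 197 202 207 210 212 211 209 207
 205 205 207 208 210 211 211 210 209 207 205 205 206 208 209 210 210 210
 210 210 209 203 197 196]
```

```bash
python3 - <<'E'
from m import *
t=cv2.imread('pics/t0.png');sd=cv2.imread('pics/s0.png')
C=(.4603,-.0485)
def crop(n,im,x0,y0,w,h,k,draw):
    a=cv2.resize(im[y0:y0+h,x0:x0+w],None,fx=k,fy=k,interpolation=cv2.INTER_CUBIC)
    a=np.clip((a.astype(float)-90)*1.6,0,255).astype(np.uint8)
    if draw:
        th=np.linspace(0,2*np.pi,90)
        for r,z,col in [(.0155,.04,(0,0,255)),(.0155,.016,(255,0,0)),(.004,.054,(0,200,0)),(.027,.016,(0,200,200))]:
            p=proj(n,np.c_[C[0]+r*np.cos(th),C[1]+r*np.sin(th),0*th+z])
            q=((p-[x0,y0]+.5)*k).astype(int);cv2.polylines(a,[q],True,col,1)
    return a
A=[crop('top',t,337,206,22,22,16,d) for d in(0,1)]
cv2.imwrite('pics/z2.png',np.hstack(A))
A=[crop('side',sd,303,222,34,26,11,d) for d in(0,1)]
cv2.imwrite('pics/z3.png',np.hstack(A))
E
```

```text
(no output)
```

View pics/z2.png

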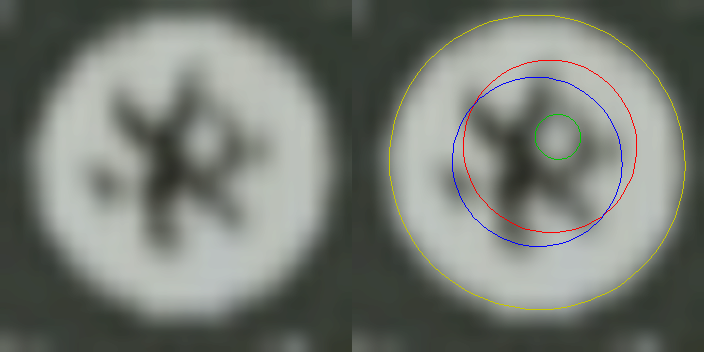

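View pics/z3.png

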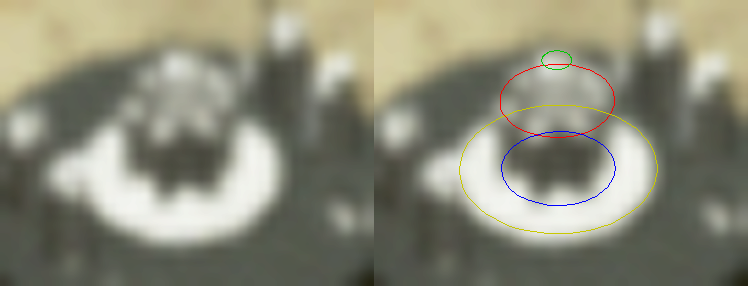

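```bash
python3 - <<'E'
from m import *
t=cv2.imread('pics/t0.png');sd=cv2.imread('pics/s0.png')
C=np.array((.4603,-.0485))
for n,im in(('top',t),('side',sd)):
    # rectify the plane z=.0445 around stand: x up, y left, 0.25 mm/px, 130mm
    N=560;k=.00025
    v,u=np.mgrid[:N,:N]; X=C[0]+(N/2-v)*k; Y=C[1]+(N/2-u)*k
    p=proj(n,np.c_[X.ravel(),Y.ravel(),np.full(N*N,.0445)]).astype(np.float32)
    w=cv2.remap(im,p[:,0].reshape(N,N),p[:,1].reshape(N,N),cv2.INTER_CUBIC)
    for ps,col in ((0,(0,0,255)),(6,(0,200,0))):
        c,s=np.cos(np.radians(ps)),np.sin(np.radians(ps))
        for x0,x1,y0,y1 in [(36,46,7,18),(36,46,-18,-7),(-46,-36,7,18),(-46,-36,-18,-7)]:
            q=np.array([(x0,y0),(x1,y0),(x1,y1),(x0,y1)])*1e-3
            W=np.c_[c*q[:,0]-s*q[:,1],s*q[:,0]+c*q[:,1]]
            if ps==6: cv2.polylines(w,[np.c_[N/2-W[:,1]/k,N/2-W[:,0]/k].astype(int)],True,col,1)
    cv2.imwrite(f'pics/rect_{n}.png',w)
E
```

```text
(no output)
```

View pics/rect_top.png

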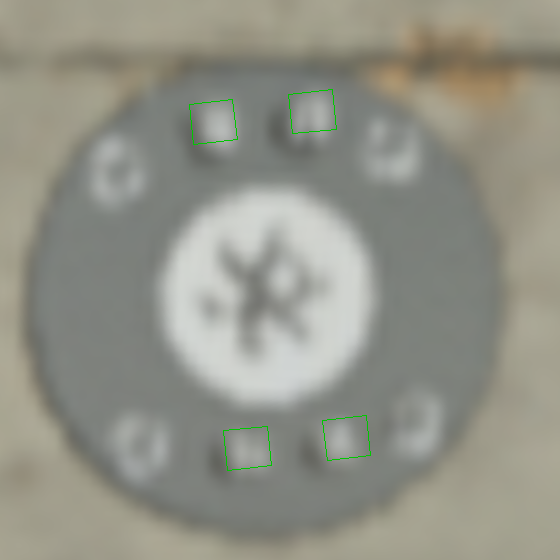

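View pics/rect_side.png

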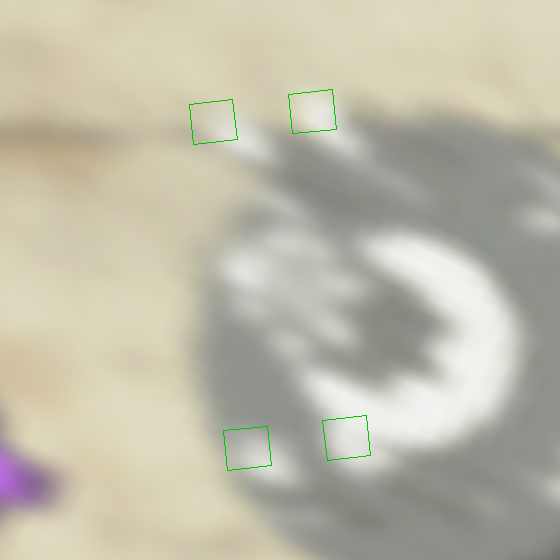

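```bash
cat >> h.py <<'E'
from scipy.spatial.transform import Rotation as Ro
def st():
    s=bot.read_state();R=Ro.from_quat(s['tool_rot']).as_matrix();p=np.array(s['tool_pos'])
    print('t',round(s['time_s'],2),'p',p.round(4),'jaw ang',round(np.degrees(np.arctan2(R[1,2],R[0,2])),2),'F',np.round(s['force'],1),'M',np.round(s['moment'],2),'op',round(s['opening'],4),'down',R[:,0].round(4),'j',np.round(s['joint_positions'],2))
    return s,R,p
def go(target,jaw=None):
    s,R,p=st(); d=R.T@(np.array(target)-p); print('tool delta mm',(d*1e3).round(1))
    if jaw is not None:
        a=np.degrees(np.arctan2(R[1,2],R[0,2])); 
        j=np.radians(jaw);z=np.array([np.cos(j),np.sin(j),0]);x=np.array([0,0,-1.]);y=np.cross(z,x)
        Rt=np.c_[x,y,z]; rv=Ro.from_matrix(R.T@Rt).as_rotvec(degrees=True);print('rotvec deg',rv.round(2))
E
python3 - <<'E'
from h import *
for j in (96,-84): go([.4386,-.2753,.25],j)
E
```

```text
t 0.1 p [0.2646 0.5385 0.4038] jaw ang -116.17 F [ 0.7 -0.4  0.6] M [-0.02  0.   -0.01] op 0.0853 down [-6.0e-04 -1.5e-03 -1.0e+00] j [ 1.45  0.04  0.08 -0.   -1.62 -0.33]
tool delta mm [154.9 515.1 653.4]
rotvec deg [ 1.4783e+02  3.0000e-02 -1.2000e-01]
t 0.1 p [0.2646 0.5385 0.4038] jaw ang -116.17 F [ 0.7 -0.4  0.6] M [-0.02  0.   -0.01] op 0.0853 down [-6.0e-04 -1.5e-03 -1.0e+00] j [ 1.45  0.04  0.08 -0.   -1.62 -0.33]
tool delta mm [154.9 515.1 653.4]
rotvec deg [-3.217e+01  9.000e-02  2.000e-02]
```

```bash
cat >> h.py <<'E'
def plan(target,jaw,grip,n,fix=True,from_pose=None):
    """n equal rows to target/jaw; rounding errors carried along"""
    s,R,p=st()
    j=np.radians(jaw);z=np.array([np.cos(j),np.sin(j),0]);x=np.array([0,0,-1.]);Rt=np.c_[x,np.cross(z,x),z]
    rv=Ro.from_matrix(R.T@Rt).as_rotvec(degrees=True); R0,p0=R.copy(),p.copy(); rows=[]
    for i in range(1,n+1):
        pt=p0+(np.array(target)-p0)*i/n; Ri=R0@Ro.from_rotvec(rv*i/n,degrees=True).as_matrix()
        d=np.round(R.T@(pt-p),3); a=np.round(Ro.from_matrix(R.T@Ri).as_rotvec(degrees=True),1)
        rows.append([*d,*a,grip]); p=p+R@d; R=R@Ro.from_rotvec(a,degrees=True).as_matrix()
    print(str([[float(v)+0. for v in r] for r in rows]).replace(' ','')); print('end',p.round(4))
E
python3 - <<'E'
from h import *
plan([.4386,-.2753,.26],96,1,20)
E
```

```text
t 0.1 p [0.2646 0.5385 0.4038] jaw ang -116.17 F [ 0.7 -0.4  0.6] M [-0.02  0.   -0.01] op 0.0853 down [-6.0e-04 -1.5e-03 -1.0e+00] j [ 1.45  0.04  0.08 -0.   -1.62 -0.33]
[[0.007,0.026,0.033,7.4,0.0,0.0,1.0],[0.007,0.029,0.029,7.4,0.0,0.0,1.0],[0.008,0.034,0.025,7.4,0.0,0.0,1.0],[0.007,0.036,0.02,7.4,0.0,0.0,1.0],[0.007,0.038,0.016,7.4,0.0,0.0,1.0],[0.007,0.041,0.011,7.3,0.0,0.0,1.0],[0.008,0.041,0.005,7.4,0.0,0.0,1.0],[0.007,0.041,0.0,7.4,0.0,0.0,1.0],[0.007,0.042,-0.005,7.4,0.0,-0.1,1.0],[0.007,0.04,-0.011,7.4,0.0,0.0,1.0],[0.008,0.038,-0.016,7.4,0.0,0.0,1.0],[0.007,0.037,-0.02,7.4,0.0,0.0,1.0],[0.007,0.033,-0.025,7.4,0.0,0.0,1.0],[0.007,0.03,-0.029,7.4,0.0,0.0,1.0],[0.007,0.025,-0.033,7.4,0.0,0.0,1.0],[0.007,0.022,-0.036,7.4,0.0,0.0,1.0],[0.008,0.016,-0.038,7.4,0.0,0.0,1.0],[0.007,0.012,-0.04,7.3,0.0,0.0,1.0],[0.007,0.006,-0.041,7.4,0.0,0.0,1.0],[0.007,0.001,-0.042,7.4,0.0,0.0,1.0]]
end [ 0.4389 -0.2757  0.2601]
```

Call:
apply_moves(
  targets=[
    [[0.007,0.026,0.033,7.4,0,0,1],[0.007,0.029,0.029,7.4,0,0,1],[0.008,0.034,0.025,7.4,0,0,1],[0.007,0.036,0.02,7.4,0,0,1],[0.007,0.038,0.016,7.4,0,0,1],[0.007,0.041,0.011,7.3,0,0,1],[0.008,0.041,0.005,7.4,0,0,1],[0.007,0.041,0,7.4,0,0,1],[0.007,0.042,-0.005,7.4,0,0,1],[0.007,0.04,-0.011,7.4,0,0,1],[0.008,0.038,-0.016,7.4,0,0,1],[0.007,0.037,-0.02,7.4,0,0,1],[0.007,0.033,-0.025,7.4,0,0,1],[0.007,0.03,-0.029,7.4,0,0,1],[0.007,0.025,-0.033,7.4,0,0,1],[0.007,0.022,-0.036,7.4,0,0,1],[0.008,0.016,-0.038,7.4,0,0,1],[0.007,0.012,-0.04,7.3,0,0,1],[0.007,0.006,-0.041,7.4,0,0,1],[0.007,0.001,-0.042,7.4,0,0,1]],
  ],
)

```text
time_s: 2.1
tool_pos: [0.4389, -0.2775, 0.2601]
tool_rot: [-0.524, 0.475, 0.524, 0.475]
force: [0.9, 0.6, 0.2]
opening: 0.0855
```

Call:
apply_moves(
  targets=[
    [[0,0,0,0,0,0,0.75],[0,0,0,0,0,0,0.75],[0,0,0,0,0,0,0.75]],
  ],
)

```text
time_s: 2.4
tool_pos: [0.439, -0.2751, 0.2608]
tool_rot: [0.526, -0.473, -0.526, -0.473]
force: [0.1, 0.7, 0.4]
opening: 0.0751
```

```bash
python3 - <<'E'
from h import *
plan([.4386,-.2753,.20],96,.75,3)
E
```

```text
t 2.4 p [ 0.439  -0.2751  0.2608] jaw ang 96.1 F [0.1 0.7 0.4] M [ 0.   -0.04  0.01] op 0.0751 down [ 1.e-04 -0.e+00 -1.e+00] j [-0.17 -0.15 -0.36 -0.   -1.36 -1.29]
[[0.02,0.0,0.0,0.0,0.0,0.0,0.75],[0.021,0.0,0.0,0.1,0.0,0.0,0.75],[0.02,0.0,0.0,0.0,0.0,0.0,0.75]]
end [ 0.439  -0.2751  0.1998]
```

Call:
apply_moves(
  targets=[
    [[0.03,0,0,0,0,0,0.75],[0.03,0,0,0,0,0,0.75],[0.01,0,0,0,0,0,0.75],[0.01,0,0,0,0,0,0.75],[0,0,0,0,0,0,0.75]],
  ],
)

```text
time_s: 2.9
tool_pos: [0.4392, -0.2751, 0.1807]
tool_rot: [-0.526, 0.473, 0.526, 0.473]
force: [-0.2, 0.3, 0.2]
opening: 0.0748
```

```bash
python3 - <<'E'
from h import *
st(); t=grab('top','t1');s=grab('side','s1')
t=t[:,:,::-1];s=s[:,:,::-1]
a=cv2.resize(t[195:250,390:460],None,fx=5.5,fy=5.5,interpolation=cv2.INTER_CUBIC)
b=cv2.resize(s[240:320,310:390],None,fx=5,fy=5,interpolation=cv2.INTER_CUBIC)
c=np.zeros((400,800,3),np.uint8);c[:a.shape[0],:a.shape[1]]=a;c[:,400:]=b;cv2.imwrite('pics/z4.png',c)
E
```

```text
t 2.9 p [ 0.4392 -0.2751  0.1807] jaw ang 96.1 F [-0.2  0.3  0.2] M [-0.04 -0.03  0.01] op 0.0748 down [-3.e-04 -1.e-04 -1.e+00] j [-0.17 -0.09 -0.46  0.   -1.2  -1.29]
```

View pics/z4.png

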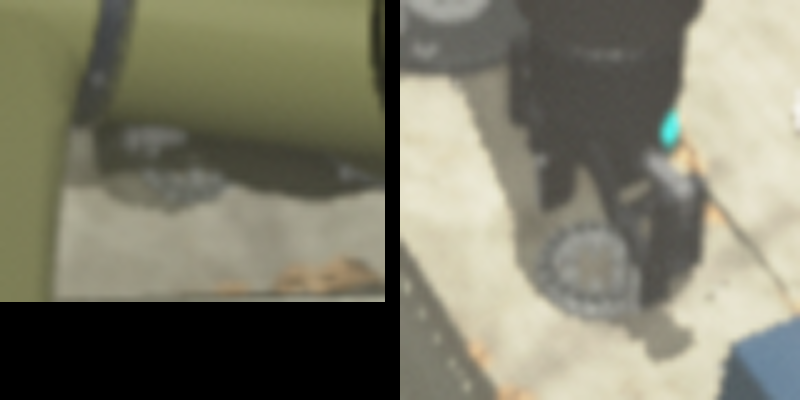

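```bash
python3 - <<'E'
from h import *
s,R,p=st()
im=cv2.imread('pics/s1.png')[240:320,310:390];k=7
a=cv2.resize(im,None,fx=k,fy=k,interpolation=cv2.INTER_CUBIC)
for L,col in ((.160,(0,0,255)),(.168,(0,255,0)),(.173,(255,0,0))):
  for sg in (1,-1):
    q=[p+R@[L,w,sg*o] for w,o in ((-.011,.0375),(.011,.0375),(.011,.05),(-.011,.05))]
    px=((proj('side',q)-[310,240]+.5)*k).astype(int);cv2.polylines(a,[px],True,col,1)
    print(L,sg,(p+R@[L,0,sg*.0375]).round(4))
th=np.linspace(0,6.28,60)
px=((proj('side',np.c_[.4386+.031*np.cos(th),-.2753+.031*np.sin(th),0*th+.01])-[310,240]+.5)*k).astype(int);cv2.polylines(a,[px],True,(255,0,255),1)
cv2.imwrite('pics/z5.png',a)
E
```

```text
t 3.0 p [ 0.4396 -0.2755  0.1821] jaw ang 96.07 F [ 0.7 -0.1  0.3] M [-0.03 -0.04 -0.01] op 0.0749 down [ 0.0017 -0.001  -1.    ] j [-0.17 -0.09 -0.45  0.   -1.2  -1.29]
0.16 1 [ 0.4359 -0.2384  0.0221]
0.16 -1 [ 0.4439 -0.313   0.0222]
0.168 1 [ 0.436  -0.2384  0.0141]
0.168 -1 [ 0.4439 -0.313   0.0142]
0.173 1 [ 0.436  -0.2384  0.0091]
0.173 -1 [ 0.4439 -0.313   0.0092]
```

View pics/z5.png

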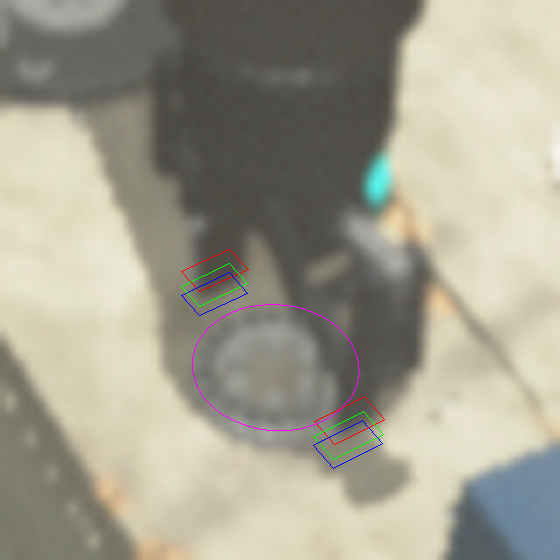

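```bash
python3 - <<'E'
from h import *
k=7;o=[]
for f in('s0','s1'):
    a=cv2.resize(cv2.imread(f'pics/{f}.png')[270:315,320:375],None,fx=k,fy=k,interpolation=cv2.INTER_CUBIC)
    th=np.linspace(0,6.28,60)
    px=((proj('side',np.c_[.4386+.031*np.cos(th),-.2753+.031*np.sin(th),0*th+.01])-[320,270]+.5)*k).astype(int);cv2.polylines(a,[px],True,(255,0,255),1)
    o.append(a)
cv2.imwrite('pics/z6.png',np.hstack(o))
E
```

```text
(no output)
```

View pics/z6.png

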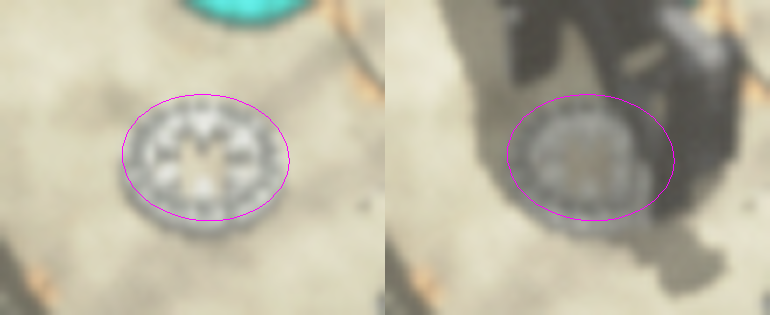

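Call:
apply_moves(
  targets=[
    [[0.004,0,0,0,0,0,0.75],[0.004,0,0,0,0,0,0.75],[0.002,0,0,0,0,0,0.75],[0,0,0,0,0,0,0.75]],
  ],
)

```text
time_s: 3.4
tool_pos: [0.4389, -0.2756, 0.1704]
tool_rot: [-0.525, 0.473, 0.526, 0.473]
force: [0.7, -0.5, -0.0]
opening: 0.0744
```

```bash
python3 - <<'E'
from h import *
s,R,p=st();grab('side','s2')
im=cv2.imread('pics/s2.png')[240:320,310:390];k=7
a=cv2.resize(im,None,fx=k,fy=k,interpolation=cv2.INTER_CUBIC)
a=np.clip(a.astype(float)*1.8,0,255).astype(np.uint8)
cv2.imwrite('pics/z7.png',a)
E
```

```text
t 3.4 p [ 0.4389 -0.2756  0.1704] jaw ang 96.02 F [ 0.7 -0.5 -0. ] M [-0.04 -0.05 -0.02] op 0.0744 down [-7.e-04  1.e-04 -1.e+00] j [-0.17 -0.08 -0.47  0.   -1.18 -1.29]
```

View pics/z7.png

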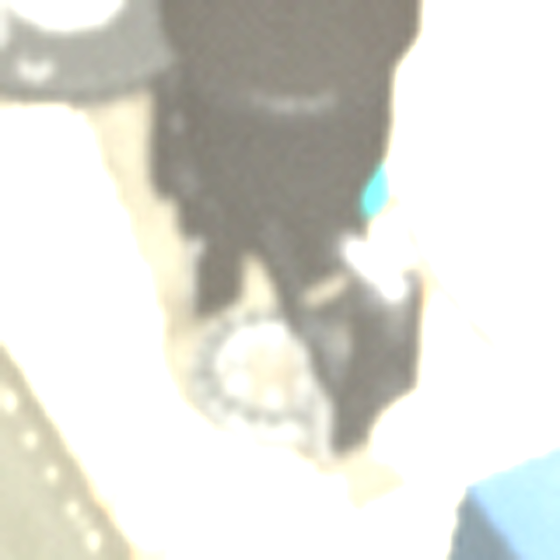

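Call:
apply_moves(
  targets=[
    [[0.001,0,0,0,0,0,0.45],[0,0,0,0,0,0,0.3],[0,0,0,0,0,0,0.1],[0,0,0,0,0,0,0.1],[0,0,0,0,0,0,0.1]],
  ],
  squeeze=40,
)

```text
time_s: 3.95
tool_pos: [0.4393, -0.2757, 0.1708]
tool_rot: [0.526, -0.473, -0.525, -0.473]
force: [-2.8, 1.4, 5.4]
opening: 0.0602
```

```bash
python3 - <<'E'
from h import *
s,R,p=st()
E
```

```text
t 3.95 p [ 0.4393 -0.2757  0.1708] jaw ang 96.05 F [-2.8  1.4  5.4] M [0.61 0.7  0.02] op 0.0602 down [ 6.e-04 -7.e-04 -1.e+00] j [-0.17 -0.08 -0.46  0.   -1.18 -1.29]
```

Call:
apply_moves(
  targets=[
    [[-0.005,0,0,0,0,0,0.1],[-0.01,0,0,0,0,0,0.1],[-0.02,0,0,0,0,0,0.1],[-0.025,0,0,0,0,0,0.1],[0,0,0,0,0,0,0.1]],
  ],
)

```text
time_s: 4.45
tool_pos: [0.4401, -0.2761, 0.2344]
tool_rot: [0.528, -0.472, -0.523, -0.474]
force: [0.9, -0.4, 0.0]
opening: 0.0603
```

```bash
python3 - <<'E'
from h import *
s,R,p=st();grab('side','s3')
im=cv2.imread('pics/s3.png')[215:315,310:390];k=6
a=cv2.resize(im,None,fx=k,fy=k,interpolation=cv2.INTER_CUBIC)
a=np.clip(a.astype(float)*1.8,0,255).astype(np.uint8)
for z,c in((0.0,(0,0,255)),):
  th=np.linspace(0,6.28,60);q=[p+R@[.1665-.000,.031*np.cos(t),.031*np.sin(t)] for t in th]
  cv2.polylines(a,[((proj('side',q)-[310,215]+.5)*k).astype(int)],True,c,1)
cv2.imwrite('pics/z8.png',a)
E
```

```text
t 4.45 p [ 0.4401 -0.2761  0.2344] jaw ang 96.05 F [ 0.9 -0.4  0. ] M [-0.09 -0.07  0.02] op 0.0603 down [ 0.0062 -0.003  -1.    ] j [-0.17 -0.13 -0.39  0.   -1.3  -1.29]
```

View pics/z8.png

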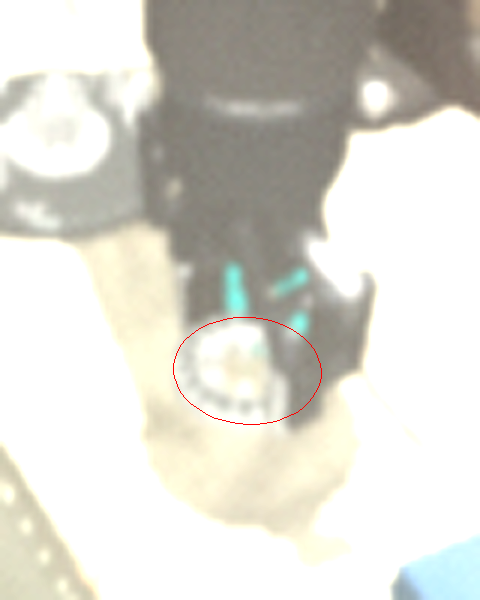

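```bash
python3 - <<'E'
from h import *
plan([.461,-.0485,.245],92,.1,8)
E
```

```text
t 4.5 p [ 0.4397 -0.2758  0.2322] jaw ang 96.03 F [ 0.1 -0.1 -1.9] M [0.05 0.01 0.02] op 0.0602 down [ 0.0041 -0.0013 -1.    ] j [-0.17 -0.13 -0.4   0.   -1.3  -1.29]
[[-0.002,-0.006,0.028,0.5,0.0,0.0,0.1],[-0.001,-0.005,0.028,0.5,0.0,0.1,0.1],[-0.002,-0.005,0.028,0.5,0.0,0.0,0.1],[-0.002,-0.005,0.028,0.5,0.0,0.0,0.1],[-0.001,-0.005,0.028,0.5,-0.1,0.0,0.1],[-0.002,-0.004,0.029,0.5,0.0,0.1,0.1],[-0.001,-0.004,0.028,0.5,0.0,0.0,0.1],[-0.002,-0.004,0.028,0.5,0.0,0.0,0.1]]
end [ 0.4607 -0.0486  0.2451]
```

Call:
apply_moves(
  targets=[
    [[-0.004,-0.006,0.028,0.5,0,0,0.1],[-0.003,-0.005,0.028,0.5,0,0,0.1],[-0.002,-0.005,0.028,0.5,0,0,0.1],[-0.002,-0.005,0.028,0.5,0,0,0.1],[-0.001,-0.005,0.028,0.5,0,0,0.1],[0,-0.004,0.029,0.5,0,0,0.1],[0,-0.004,0.028,0.5,0,0,0.1],[0,-0.004,0.028,0.5,0,0,0.1],[0,0,0,0,0,0,0.1],[0,0,0,0,0,0,0.1]],
  ],
)

```text
time_s: 5.5
tool_pos: [0.46, -0.0479, 0.2411]
tool_rot: [-0.509, 0.491, 0.509, 0.49]
force: [0.8, 0.5, -0.2]
opening: 0.0602
```

```bash
python3 - <<'E'
from h import *
plan([.461,-.0485,.225],92,.1,2);s=grab('side','s4')
s=bot.read_state();R=Ro.from_quat(s['tool_rot']).as_matrix();p=np.array(s['tool_pos'])
im=cv2.imread('pics/s4.png')[190:280,280:370];k=6
a=cv2.resize(im,None,fx=k,fy=k,interpolation=cv2.INTER_CUBIC);a=np.clip(a.astype(float)*1.5,0,255).astype(np.uint8)
b=a.copy();th=np.linspace(0,6.28,60)
for L in(.1608,.1708):
  q=[p+R@[L,.031*np.cos(t),.031*np.sin(t)] for t in th]
  cv2.polylines(b,[((proj('side',q)-[280,190]+.5)*k).astype(int)],True,(0,0,255),1)
cv2.imwrite('pics/z9.png',cv2.resize(np.hstack([a,b]),(800,400)))
E
```

```text
t 5.5 p [ 0.46   -0.0479  0.2411] jaw ang 92.12 F [ 0.8  0.5 -0.2] M [-0.05  0.03  0.01] op 0.0602 down [-1.2e-03 -2.0e-04 -1.0e+00] j [ 0.33 -0.3  -0.52 -0.   -1.35 -1.87]
[[0.008,0.0,0.0,0.1,0.0,0.0,0.1],[0.008,-0.001,-0.001,0.0,0.0,-0.1,0.1]]
end [ 0.461  -0.0489  0.2251]
```

View pics/z9.png

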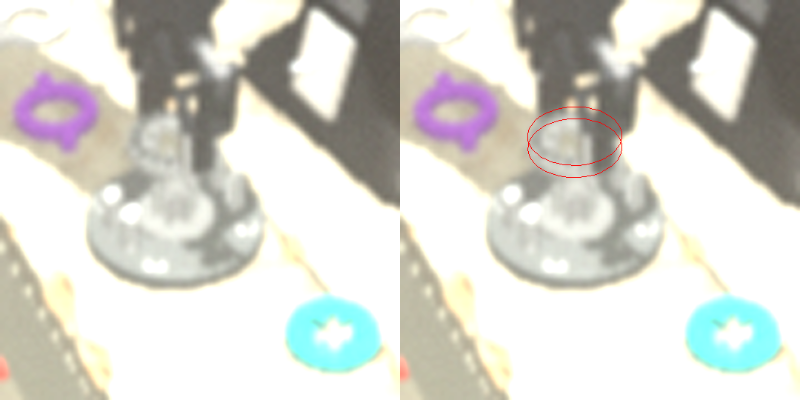

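Call:
apply_moves(
  targets=[
    [[0.01,-0.001,0,0,0,0,0.1],[0.01,0,-0.001,0,0,0,0.1],[0.005,0,0,0,0,0,0.1],[0.002,0,0,0,0,0,0.1],[0,0,0,0,0,0,0.1]],
  ],
)

```text
time_s: 6.05
tool_pos: [0.4611, -0.0496, 0.2142]
tool_rot: [-0.509, 0.491, 0.509, 0.491]
force: [0.7, -1.3, -0.6]
opening: 0.06
```

Call:
apply_moves(
  targets=[
    [[0.001,0,0,0,0,0,0.1],[0.001,0,0,0,0,0,0.1],[0.001,0,0,0,0,0,0.1]],
  ],
)

```text
time_s: 6.35
tool_pos: [0.4613, -0.0493, 0.2119]
tool_rot: [0.509, -0.491, -0.509, -0.491]
force: [-0.1, -0.9, -0.9]
opening: 0.06
```

```bash
python3 - <<'E'
from h import *
st()
E
```

```text
t 6.35 p [ 0.4613 -0.0493  0.2119] jaw ang 92.03 F [-0.1 -0.9 -0.9] M [-0.    0.04  0.01] op 0.06 down [ 5.e-04  1.e-04 -1.e+00] j [ 0.33 -0.28 -0.56  0.   -1.29 -1.87]
```

Call:
apply_moves(
  targets=[
    [[0.001,0,0.001,0,0,0,0.1],[0.001,0,0,0,0,0,0.1],[0,0,0,0,0,0,0.1]],
  ],
)

```text
time_s: 6.65
tool_pos: [0.4613, -0.0483, 0.2108]
tool_rot: [0.509, -0.491, -0.509, -0.491]
force: [-3.9, 0.1, 5.5]
opening: 0.0598
```

Call:
apply_moves(
  targets=[
    [[0.001,0,0,0,0,0,0.1],[0,0,0,0,0,0,0.1]],
  ],
)

```text
time_s: 6.85
tool_pos: [0.4614, -0.0483, 0.2106]
tool_rot: [0.509, -0.491, -0.508, -0.491]
force: [-6.5, 0.4, 10.4]
opening: 0.0601
```

Call:
apply_moves(
  targets=[
    [[0,0,0,-2,0,0,0.1],[0,0,0,-2,0,0,0.1],[0,0,0,-2,0,0,0.1]],
  ],
)

```text
time_s: 7.15
tool_pos: [0.462, -0.0482, 0.2107]
tool_rot: [0.535, -0.462, -0.533, -0.464]
force: [0.2, 0.1, 5.7]
opening: 0.0601
```

Call:
apply_moves(
  targets=[
    [[0,0,0,-2,0,0,0.1],[0,0,0,-2,0,0,0.1],[0,0,0,-2,0,0,0.1]],
  ],
)

```text
time_s: 7.45
tool_pos: [0.4622, -0.0481, 0.2106]
tool_rot: [0.559, -0.434, -0.557, -0.436]
force: [0.8, 1.3, 4.2]
opening: 0.06
```

Call:
apply_moves(
  targets=[
    [[0.001,0.001,0,-2,0,0,0.1],[0,0,0,-2,0,0,0.1]],
  ],
)

```text
time_s: 7.65
tool_pos: [0.4616, -0.0482, 0.2102]
tool_rot: [0.574, -0.413, -0.571, -0.416]
force: [2.0, 2.8, 6.0]
opening: 0.0602
```

Call:
apply_moves(
  targets=[
    [[0,0,0,-2,0,0,0.1],[0,0,0,-2,0,0,0.1]],
  ],
)

```text
time_s: 7.85
tool_pos: [0.4607, -0.0483, 0.2087]
tool_rot: [0.587, -0.394, -0.586, -0.395]
force: [-0.7, 0.6, -1.5]
opening: 0.0598
```

```bash
python3 - <<'E'
from h import *
st()
E
```

```text
t 7.85 p [ 0.4607 -0.0483  0.2087] jaw ang 112.13 F [-0.7  0.6 -1.5] M [0.23 0.21 0.03] op 0.0598 down [ 2.3e-03  6.0e-04 -1.0e+00] j [ 0.33 -0.28 -0.57  0.   -1.28 -1.52]
```

Call:
apply_moves(
  targets=[
    [[0.002,0,0,-1.5,0,0,0.1],[0.002,0,0,0,0,0,0.1],[0,0,0,0,0,0,0.1]],
  ],
)

```text
time_s: 8.15
tool_pos: [0.4603, -0.0483, 0.2034]
tool_rot: [-0.591, 0.387, 0.591, 0.388]
force: [0.7, 2.8, -1.0]
opening: 0.0603
```

```bash
python3 - <<'E'
from h import *
st()
E
```

```text
t 8.15 p [ 0.4603 -0.0483  0.2034] jaw ang 113.5 F [ 0.7  2.8 -1. ] M [ 1.16 -0.07 -0.02] op 0.0603 down [ 3.e-04  6.e-04 -1.e+00] j [ 0.33 -0.27 -0.57 -0.   -1.27 -1.49]
```

Call:
apply_moves(
  targets=[
    [[0.003,0,0.0005,0,0,0,0.1],[0.003,0,0,0,0,0,0.1],[0.003,0,0,0,0,0,0.1],[0,0,0,0,0,0,0.1]],
  ],
)

```text
time_s: 8.55
tool_pos: [0.4601, -0.0481, 0.1942]
tool_rot: [0.591, -0.388, -0.591, -0.388]
force: [2.6, 2.6, -2.0]
opening: 0.0598
```

Call:
apply_moves(
  targets=[
    [[0.002,0,0,0,0,0,0.1],[0.002,0,0,0,0,0,0.1],[0.001,0,0,0,0,0,0.1],[0,0,0,0,0,0,0.1]],
  ],
)

```text
time_s: 8.95
tool_pos: [0.4601, -0.0481, 0.1897]
tool_rot: [0.592, -0.387, -0.591, -0.388]
force: [2.7, 3.1, 0.6]
opening: 0.0602
```

```bash
python3 - <<'E'
from h import *
st()
E
```

```text
t 8.95 p [ 0.4601 -0.0481  0.1897] jaw ang 113.53 F [2.7 3.1 0.6] M [ 1.13 -0.67 -0.02] op 0.0602 down [ 4.e-04  0.e+00 -1.e+00] j [ 0.33 -0.26 -0.59  0.   -1.24 -1.49]
```

Call:
apply_moves(
  targets=[
    [[0.001,0,0,0,0,0,0.1],[0.001,0,0,0,0,0,0.1],[0,0,0,0,0,0,0.1]],
  ],
)

```text
time_s: 9.25
tool_pos: [0.4601, -0.0481, 0.1877]
tool_rot: [0.592, -0.387, -0.591, -0.388]
force: [1.8, 2.9, 1.2]
opening: 0.0599
```

Call:
apply_moves(
  targets=[
    [[0.001,0,0,0,0,0,0.1],[0.001,0,0,0,0,0,0.1],[0,0,0,0,0,0,0.1]],
  ],
)

```text
time_s: 9.55
tool_pos: [0.4602, -0.0481, 0.1868]
tool_rot: [0.592, -0.388, -0.591, -0.387]
force: [-2.1, 4.5, 9.2]
opening: 0.0604
```

Contact came at the predicted home height (TCP 0.1868), so the disc is on the shoulder. I'll release it, lift clear, and look.

Call:
apply_moves(
  targets=[
    [[-0.0005,0,0,0,0,0,0.7],[0,0,0,0,0,0,0.75],[0,0,0,0,0,0,0.75],[0,0,0,0,0,0,0.75]],
  ],
)

```text
time_s: 9.95
tool_pos: [0.4598, -0.0484, 0.1857]
tool_rot: [-0.591, 0.388, 0.592, 0.387]
force: [0.2, -0.5, 0.7]
opening: 0.0747
```

Call:
apply_moves(
  targets=[
    [[-0.01,0,0,0,0,0,0.75],[-0.03,0,0,0,0,0,0.75],[-0.03,0,0,0,0,0,0.75],[-0.03,0,0,0,0,0,0.75],[0,0,0,0,0,0,0.75]],
  ],
)

```text
time_s: 10.45
tool_pos: [0.461, -0.0483, 0.292]
tool_rot: [0.594, -0.386, -0.589, -0.389]
force: [0.4, -0.3, 0.3]
opening: 0.0746
```

```bash
python3 - <<'E'
from h import *
# sep: circle centre combine; jaw perpendicular to ears
plan([.4613,.2225,.26],114.5,.75,9)
E
```

```text
t 10.45 p [ 0.461  -0.0483  0.292 ] jaw ang 113.54 F [ 0.4 -0.3  0.3] M [0.08 0.01 0.01] op 0.0746 down [ 8.4e-03  3.0e-04 -1.0e+00] j [ 0.33 -0.33 -0.45  0.   -1.44 -1.49]
[[0.004,-0.012,0.028,-0.1,0.0,0.0,0.75],[0.003,-0.012,0.027,-0.1,0.0,0.1,0.75],[0.004,-0.012,0.028,-0.1,-0.1,0.0,0.75],[0.003,-0.012,0.027,-0.1,0.0,0.1,0.75],[0.004,-0.013,0.028,-0.1,0.0,0.0,0.75],[0.003,-0.012,0.027,-0.1,0.0,0.1,0.75],[0.004,-0.012,0.028,-0.1,0.0,0.0,0.75],[0.003,-0.013,0.027,-0.2,-0.1,0.1,0.75],[0.004,-0.012,0.027,-0.1,0.0,0.0,0.75]]
end [0.4614 0.2221 0.26  ]
```

```bash
python3 - <<'E'
from m import *
for n,f,bx in (('top','t0',(238,196,278,238)),('side','s0',(270,180,305,208))):
    for thr in(13,17,21):
        c,m=contour(n,f,bx,thr)
        P=ray(n,c,.005)[:,:2];ce,r=rcirc(P);d=P-ce;rr=np.linalg.norm(d,axis=1);a=np.degrees(np.arctan2(d[:,1],d[:,0]))
        far=rr>r+.005
        g1=far&(np.abs((a-25+180)%360-180)<60);g2=far&~g1
        A1,A2=d[g1].mean(0),d[g2].mean(0);v=A1-A2
        print(n,thr,ce.round(4),round(r*2e3,1),'ear ang',np.degrees(np.arctan2(v[1],v[0])).round(1),'ear mid',((A1+A2)/2*1e3).round(1),'ext',rr[g1].max().round(4),rr[g2].max().round(4))
    x0,y0,x1,y1=bx
    im=cv2.resize(cv2.imread(f'pics/{f}.png')[y0:y1,x0:x1],None,fx=8,fy=8,interpolation=cv2.INTER_CUBIC)
    th=np.linspace(0,6.28,60)
    for z,col in((.01,(0,0,255)),(0,(255,0,0))):
        for ps in(26,):
            u=np.array([np.cos(np.radians(ps)),np.sin(np.radians(ps))]);C=np.array([.4613,.2222])
            q=[[*(C+s*.044*u+w*.0055*np.array([-u[1],u[0]])),z] for s in(-1,1) for w in(-1,1)]
            for e in proj(n,q):cv2.circle(im,tuple(((e-[x0,y0]+.5)*8).astype(int)),2,col,-1)
            q=np.c_[C[0]+.031*np.cos(th),C[1]+.031*np.sin(th),0*th+z];cv2.polylines(im,[((proj(n,q)-[x0,y0]+.5)*8).astype(int)],True,col,1)
    cv2.imwrite(f'pics/sep_{n}.png',im)
a=cv2.imread('pics/sep_top.png');b=cv2.imread('pics/sep_side.png');c=np.zeros((340,620,3),np.uint8);c[:a.shape[0],:a.shape[1]]=a;c[:b.shape[0],330:330+b.shape[1]]=b;cv2.imwrite('pics/z10.png',c)
E
```

```text
top 13 [0.4613 0.2218] 60.9 ear ang 24.5 ear mid [-0.4  0.1] ext 0.0441 0.0449
top 17 [0.4614 0.2219] 62.4 ear ang 24.6 ear mid [-0.4  0.2] ext 0.0447 0.0456
top 21 [0.4614 0.2219] 63.8 ear ang 24.6 ear mid [-0.4  0.2] ext 0.0455 0.0463
side 13 [0.4608 0.2239] 63.1 ear ang 26.7 ear mid [0.3 0.3] ext 0.0455 0.0448
side 17 [0.4611 0.2238] 66.8 ear ang 27.9 ear mid [-0.   0.6] ext 0.0471 0.0463
side 21 [0.461  0.2237] 69.8 ear ang 28.6 ear mid [0.1 0.8] ext 0.0486 0.0473
```

View pics/z10.png

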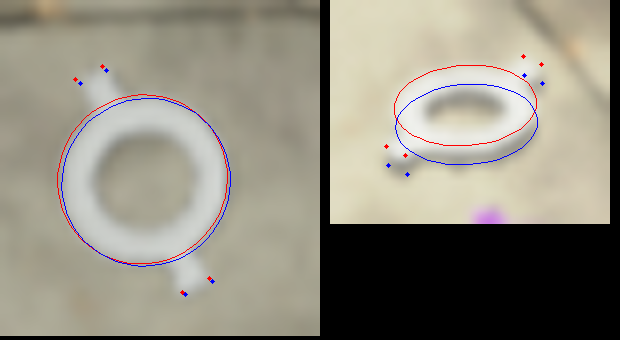

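Call:
apply_moves(
  targets=[
    [[0.004,-0.012,0.028,-0.1,0,0,0.75],[0.003,-0.012,0.027,-0.1,0,0,0.75],[0.004,-0.012,0.028,-0.1,0,0,0.75],[0.003,-0.012,0.027,-0.1,0,0,0.75],[0.004,-0.013,0.028,-0.1,0,0,0.75],[0.003,-0.012,0.027,-0.1,0,0,0.75],[0.004,-0.012,0.028,-0.1,0,0,0.75],[0.003,-0.013,0.027,-0.2,0,0,0.75],[0.004,-0.012,0.027,-0.1,0,0,0.75],[0,0,0,0,0,0,0.75],[0,0,0,0,0,0,0.75]],
  ],
)

```text
time_s: 11.55
tool_pos: [0.4602, 0.2226, 0.254]
tool_rot: [-0.595, 0.382, 0.595, 0.382]
force: [0.5, -0.6, 0.2]
opening: 0.0748
```

```bash
python3 - <<'E'
from m import *
plan([.4613,.222,.18],114.6,.75,4)
grab('top','t2');grab('side','s5')
a=cv2.resize(cv2.imread('pics/t2.png')[195:240,325:370],None,fx=9,fy=9,interpolation=cv2.INTER_CUBIC)
b=cv2.resize(cv2.imread('pics/s5.png')[215:265,290:345],None,fx=7,fy=7,interpolation=cv2.INTER_CUBIC)
C=(.4603,-.0485);th=np.linspace(0,6.28,60)
for n,i,o,k in(('top',a,(325,195),9),('side',b,(290,215),7)):
    q=np.c_[C[0]+.031*np.cos(th),C[1]+.031*np.sin(th),0*th+.026];cv2.polylines(i,[((proj(n,q)-o+.5)*k).astype(int)],True,(0,0,255),1)
c=np.zeros((405,800,3),np.uint8);c[:,:405]=a;c[:350,410:795]=b;cv2.imwrite('pics/z11.png',c)
E
```

```text
t 11.55 p [0.4602 0.2226 0.254 ] jaw ang 114.59 F [ 0.5 -0.6  0.2] M [-0.03  0.05  0.  ] op 0.0748 down [-7.e-04 -1.e-03 -1.e+00] j [ 0.85 -0.17 -0.39  0.   -1.35 -1.99]
[[0.018,0.0,0.0,0.0,0.0,0.0,0.75],[0.019,0.0,0.0,0.0,0.0,0.0,0.75],[0.018,-0.001,-0.001,0.0,0.0,0.0,0.75],[0.019,0.0,0.0,0.0,0.0,-0.1,0.75]]
end [0.4615 0.222  0.18  ]
```

View pics/z11.png

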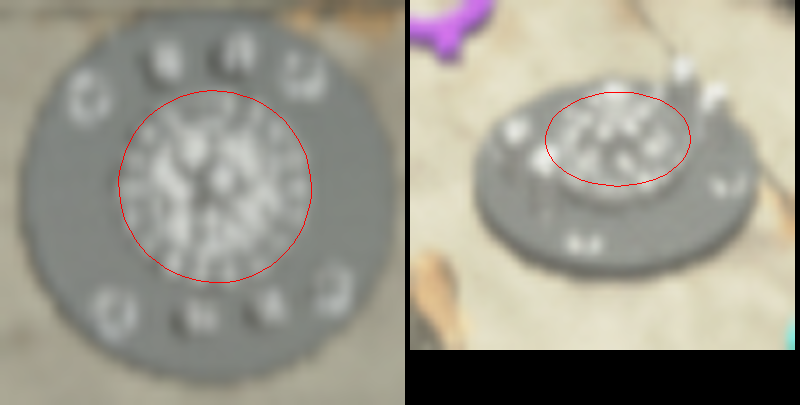

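Both views show the disc sitting low and level on the shoulder, with its rim on the projected circle at z = 26 mm. Now for the separator.

Call:
apply_moves(
  targets=[
    [[0.02,-0.001,-0.001,0,0,0,0.75],[0.025,0,0,0,0,0,0.75],[0.02,0,0,0,0,0,0.75],[0.01,0,0,0,0,0,0.75],[0.004,0,0,0,0,0,0.75],[0.003,0,0,0,0,0,0.75],[0,0,0,0,0,0,0.75]],
  ],
)

```text
time_s: 12.35
tool_pos: [0.4619, 0.2218, 0.1729]
tool_rot: [0.595, -0.382, -0.595, -0.383]
force: [-0.8, -0.3, -0.8]
opening: 0.0743
```

```bash
python3 - <<'E'
from h import *
go([.4613,.222,.171],114.6);grab('side','s6')
a=cv2.resize(cv2.imread('pics/s6.png')[150:220,250:330],None,fx=8,fy=8,interpolation=cv2.INTER_CUBIC)
cv2.imwrite('pics/z12.png',np.clip(a*1.5,0,255))
E
```

```text
t 12.35 p [0.4619 0.2218 0.1729] jaw ang 114.52 F [-0.8 -0.3 -0.8] M [-0.    0.03 -0.  ] op 0.0743 down [ 8.e-04  5.e-04 -1.e+00] j [ 0.84 -0.1  -0.48  0.   -1.19 -1.98]
tool delta mm [1.9 0.5 0.4]
rotvec deg [-0.08  0.01  0.05][ WARN:0@1.947] global loadsave.cpp:1063 imwrite_ Unsupported depth image for selected encoder is fallbacked to CV_8U.
```

View pics/z12.png

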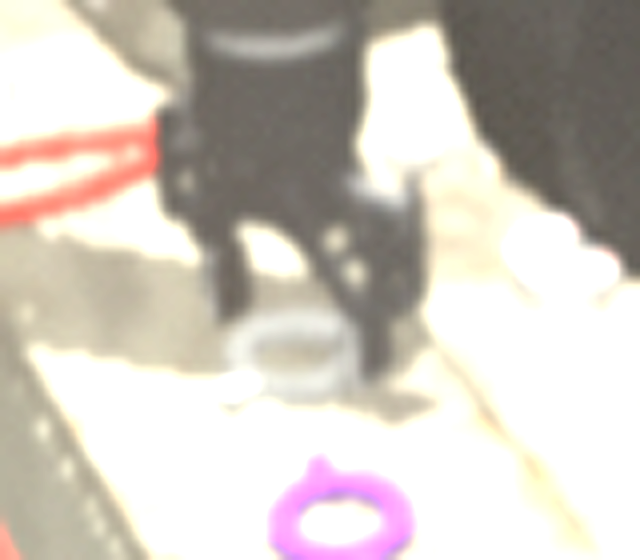

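Call:
apply_moves(
  targets=[
    [[0.0015,0.0005,0,0,0,0,0.45],[0,0,0,0,0,0,0.3],[0,0,0,0,0,0,0.1],[0,0,0,0,0,0,0.1],[0,0,0,0,0,0,0.1]],
  ],
  squeeze=40,
)

```text
time_s: 12.9
tool_pos: [0.4615, 0.222, 0.1726]
tool_rot: [0.595, -0.382, -0.595, -0.383]
force: [-4.4, -0.1, 7.0]
opening: 0.0598
```

```bash
python3 - <<'E'
from h import *
st()
E
```

```text
t 12.9 p [0.4615 0.222  0.1726] jaw ang 114.56 F [-4.4 -0.1  7. ] M [-0.15  1.11  0.  ] op 0.0598 down [ 0.0018  0.001  -1.    ] j [ 0.84 -0.1  -0.48  0.   -1.19 -1.98]
```

Call:
apply_moves(
  targets=[
    [[-0.005,0,0,0,0,0,0.1],[-0.01,0,0,0,0,0,0.1],[-0.02,0,0,0,0,0,0.1],[-0.025,0,0,0,0,0,0.1],[-0.025,0,0,0,0,0,0.1],[0,0,0,0,0,0,0.1],[0,0,0,0,0,0,0.1]],
  ],
)

```text
time_s: 13.6
tool_pos: [0.4612, 0.2216, 0.2563]
tool_rot: [-0.595, 0.382, 0.595, 0.383]
force: [0.1, 0.9, -2.0]
opening: 0.0599
```

```bash
python3 - <<'E'
from h import *
plan([.4603,-.0485,.26],96,.1,9)
E
```

```text
t 13.6 p [0.4612 0.2216 0.2563] jaw ang 114.52 F [ 0.1  0.9 -2. ] M [ 0.01  0.   -0.05] op 0.0599 down [ 6.0e-04  1.1e-03 -1.0e+00] j [ 0.84 -0.17 -0.38 -0.   -1.35 -1.98]
[[0.0,0.013,-0.027,2.1,0.0,0.0,0.1],[-0.001,0.011,-0.028,2.0,0.0,0.0,0.1],[0.0,0.011,-0.028,2.1,0.0,0.0,0.1],[-0.001,0.009,-0.028,2.0,0.0,0.0,0.1],[0.0,0.009,-0.029,2.1,0.0,0.0,0.1],[-0.001,0.007,-0.029,2.0,0.0,0.0,0.1],[0.0,0.007,-0.03,2.1,0.0,0.0,0.1],[-0.001,0.005,-0.029,2.1,0.1,0.0,0.1],[0.0,0.004,-0.03,2.0,0.0,0.0,0.1]]
end [ 0.4605 -0.0486  0.2601]
```

Call:
apply_moves(
  targets=[
    [[0,0.013,-0.027,2.1,0,0,0.1],[-0.001,0.011,-0.028,2,0,0,0.1],[0,0.011,-0.028,2.1,0,0,0.1],[-0.001,0.009,-0.028,2,0,0,0.1],[0,0.009,-0.029,2.1,0,0,0.1],[-0.001,0.007,-0.029,2,0,0,0.1],[0,0.007,-0.03,2.1,0,0,0.1],[0,0.005,-0.029,2.1,0,0,0.1],[0,0.004,-0.03,2,0,0,0.1],[0,0,0,0,0,0,0.1],[0,0,0,0,0,0,0.1]],
  ],
)

```text
time_s: 14.7
tool_pos: [0.4603, -0.0491, 0.2576]
tool_rot: [-0.525, 0.474, 0.526, 0.473]
force: [-0.4, -0.2, -1.3]
opening: 0.0595
```

Call:
apply_moves(
  targets=[
    [[0.01,0,0,0,0,0,0.1],[0.01,0,0,0,0,0,0.1],[0.005,0,0,0,0,0,0.1],[0,0,0,0,0,0,0.1],[0,0,0,0,0,0,0.1]],
  ],
)

```text
time_s: 15.2
tool_pos: [0.4607, -0.0484, 0.2336]
tool_rot: [0.526, -0.473, -0.526, -0.473]
force: [-0.5, 0.4, -1.1]
opening: 0.0596
```

```bash
python3 - <<'E'
from h import *
go([.4603,-.0485,.22],96);grab('side','s7')
s=bot.read_state();R=Ro.from_quat(s['tool_rot']).as_matrix();p=np.array(s['tool_pos']);k=9
a=cv2.resize(cv2.imread('pics/s7.png')[195:260,280:360],None,fx=k,fy=k,interpolation=cv2.INTER_CUBIC)
a=np.clip(a.astype(float)*1.5,0,255).astype(np.uint8);b=a.copy()
for L in(.1626,.1726):
    for sg in(1,-1):
        q=[p+R@[L,sg*y,z] for y,z in((.031,-.0055),(.044,-.0055),(.044,.0055),(.031,.0055))]
        cv2.polylines(b,[((proj('side',q)-[280,195]+.5)*k).astype(int)],True,(0,0,255),1)
cv2.imwrite('pics/z13.png',b)
E
```

```text
t 15.2 p [ 0.4607 -0.0484  0.2336] jaw ang 96.07 F [-0.5  0.4 -1.1] M [-0.02  0.    0.  ] op 0.0596 down [-3.e-04 -4.e-04 -1.e+00] j [ 0.33 -0.3  -0.53  0.   -1.33 -1.8 ]
tool delta mm [13.6  0.4 -0.1]
rotvec deg [ 0.07 -0.02 -0.02]
```

View pics/z13.png

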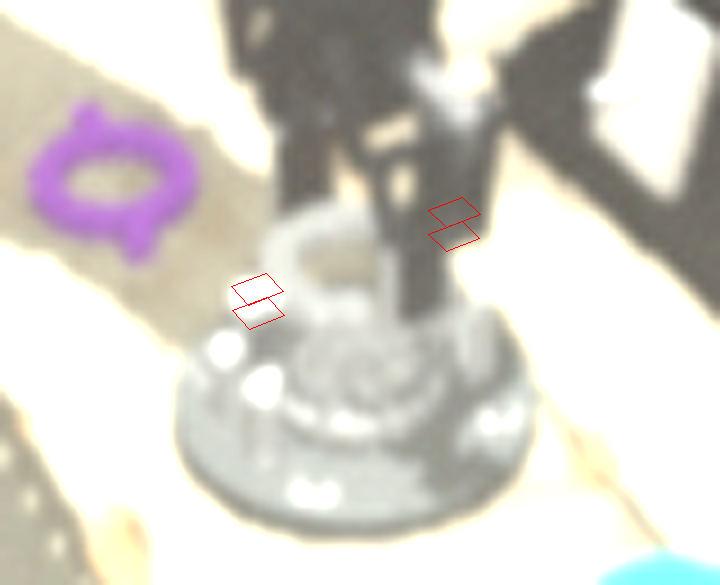

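Call:
apply_moves(
  targets=[
    [[0.006,0,0,0,0,0,0.1],[0.005,0,0,0,0,0,0.1],[0.003,0,0,0,0,0,0.1],[0,0,0,0,0,0,0.1]],
  ],
)

```text
time_s: 15.65
tool_pos: [0.4604, -0.0487, 0.219]
tool_rot: [-0.525, 0.473, 0.526, 0.473]
force: [0.9, -0.5, -1.3]
opening: 0.0593
```

Call:
apply_moves(
  targets=[
    [[0.001,0,0,0,0,0,0.1],[0.001,0,0,0,0,0,0.1],[0.001,0,0,0,0,0,0.1],[0,0,0,0,0,0,0.1]],
  ],
)

```text
time_s: 16.05
tool_pos: [0.4606, -0.0486, 0.2166]
tool_rot: [-0.526, 0.473, 0.526, 0.473]
force: [0.2, 0.2, -2.2]
opening: 0.0601
```

Call:
apply_moves(
  targets=[
    [[0.001,0,0,0,0,0,0.1],[0.001,0,0,0,0,0,0.1],[0.001,0,0,0,0,0,0.1],[0,0,0,0,0,0,0.1]],
  ],
)

```text
time_s: 16.45
tool_pos: [0.4606, -0.0487, 0.2135]
tool_rot: [-0.526, 0.473, 0.526, 0.473]
force: [-0.5, -0.8, -0.9]
opening: 0.0598
```

Call:
apply_moves(
  targets=[
    [[0.002,0,0,0,0,0,0.1],[0.002,0,0,0,0,0,0.1],[0.001,0,0,0,0,0,0.1],[0,0,0,0,0,0,0.1]],
  ],
)

```text
time_s: 16.85
tool_pos: [0.4605, -0.0486, 0.2085]
tool_rot: [-0.526, 0.473, 0.526, 0.473]
force: [0.0, 0.5, -1.3]
opening: 0.06
```

Call:
apply_moves(
  targets=[
    [[0.002,0,0,0,0,0,0.1],[0.002,0,0,0,0,0,0.1],[0.002,0,0,0,0,0,0.1],[0,0,0,0,0,0,0.1]],
  ],
)

```text
time_s: 17.25
tool_pos: [0.4605, -0.0487, 0.2023]
tool_rot: [-0.525, 0.473, 0.526, 0.473]
force: [-0.4, 0.4, -1.1]
opening: 0.0597
```

Call:
apply_moves(
  targets=[
    [[0.001,0,0,0,0,0,0.1],[0.001,0,0,0,0,0,0.1],[0,0,0,0,0,0,0.1]],
  ],
)

```text
time_s: 17.55
tool_pos: [0.4606, -0.0486, 0.2006]
tool_rot: [-0.526, 0.473, 0.526, 0.473]
force: [-0.6, -0.2, -1.3]
opening: 0.0595
```

Call:
apply_moves(
  targets=[
    [[0.001,0,0,0,0,0,0.1],[0.001,0,0,0,0,0,0.1],[0,0,0,0,0,0,0.1]],
  ],
)

```text
time_s: 17.85
tool_pos: [0.4606, -0.0486, 0.1987]
tool_rot: [0.526, -0.473, -0.526, -0.473]
force: [-0.7, -0.3, -0.7]
opening: 0.0598
```

Call:
apply_moves(
  targets=[
    [[0.001,0,0,0,0,0,0.1],[0,0,0,0,0,0,0.1]],
  ],
)

```text
time_s: 18.05
tool_pos: [0.4607, -0.0486, 0.1987]
tool_rot: [0.526, -0.473, -0.525, -0.473]
force: [-3.1, 1.1, 5.1]
opening: 0.0596
```

Call:
apply_moves(
  targets=[
    [[0.001,0,0,0,0,0,0.1],[0,0,0,0,0,0,0.1]],
  ],
)

```text
time_s: 18.25
tool_pos: [0.4607, -0.0486, 0.1985]
tool_rot: [0.526, -0.473, -0.525, -0.473]
force: [-7.7, 2.5, 11.3]
opening: 0.0599
```

Call:
apply_moves(
  targets=[
    [[-0.001,0,0,0,0,0,0.7],[0,0,0,0,0,0,0.75],[0,0,0,0,0,0,0.75],[0,0,0,0,0,0,0.75]],
  ],
)

```text
time_s: 18.65
tool_pos: [0.4606, -0.0487, 0.1975]
tool_rot: [-0.526, 0.473, 0.526, 0.473]
force: [-0.1, -0.7, 0.1]
opening: 0.0746
```

Call:
apply_moves(
  targets=[
    [[-0.01,0,0,0,0,0,0.75],[-0.03,0,0,0,0,0,0.75],[-0.03,0,0,0,0,0,0.75],[-0.03,0,0,0,0,0,0.75],[0,0,0.04,0,0,0,0.75],[0,0,0.04,0,0,0,0.75],[0,0,0.04,0,0,0,0.75],[0,0,0.04,0,0,0,0.75],[0,0,0.04,0,0,0,0.75],[0,0,0.04,0,0,0,0.75],[0,0,0,0,0,0,0.75],[0,0,0,0,0,0,0.75]],
  ],
)

```text
time_s: 19.85
tool_pos: [0.4352, 0.1907, 0.2982]
tool_rot: [0.526, -0.473, -0.526, -0.472]
force: [0.2, -2.0, 0.1]
opening: 0.0746
```

```bash
python3 - <<'E'
from h import *
st();grab('top','t3');grab('side','s8')
a=cv2.resize(cv2.imread('pics/t3.png')[195:240,325:370],None,fx=9,fy=9,interpolation=cv2.INTER_CUBIC)
b=cv2.resize(cv2.imread('pics/s8.png')[215:265,290:345],None,fx=7,fy=7,interpolation=cv2.INTER_CUBIC)
C=(.4603,-.0485);th=np.linspace(0,6.28,60)
for n,i,o,k in(('top',a,(325,195),9),('side',b,(290,215),7)):
    q=np.c_[C[0]+.031*np.cos(th),C[1]+.031*np.sin(th),0*th+.036];cv2.polylines(i,[((proj(n,q)-o+.5)*k).astype(int)],True,(0,0,255),1)
c=np.zeros((405,800,3),np.uint8);c[:,:405]=a;c[:350,410:795]=b;cv2.imwrite('pics/z14.png',c)
E
```

```text
t 19.85 p [0.4352 0.1907 0.2982] jaw ang 96.14 F [ 0.2 -2.   0.1] M [-0.06 -0.06 -0.02] op 0.0746 down [ 2.e-04 -3.e-04 -1.e+00] j [ 0.84 -0.29 -0.41  0.   -1.45 -2.3 ]
```

View pics/z14.png

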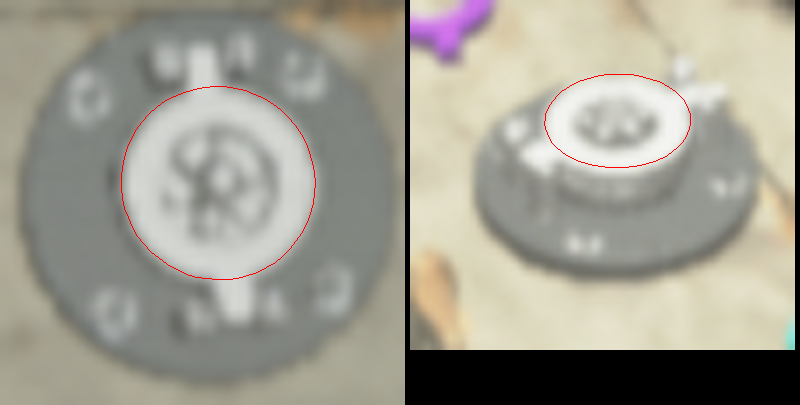

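View pics/s8.png

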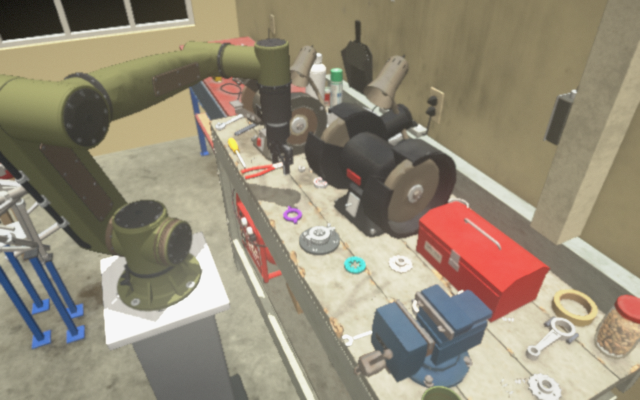

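The plate lies flat at the z = 36 mm circle, with an ear in each slot (top-view pixels near (348,202) and (351,228)). The bystanders have not moved and the arm is clear, so I'm handing in.

```bash
python3 -c "
from h import *
print(bot.finish_job())"
```

```text
the job is handed in; nothing more can be done
None
```

The clutch is assembled and handed in at about 20 s of the 72 s allowed. `finish_job` gave no verdict, so the checks below are my own.

- **Friction disc:** I rested it on the spline ends and turned it about 20° in small steps under light load. It dropped in at a jaw angle of about 112°. I then lowered it until it met the shoulder at tool height 0.1868 m, exactly the height I had predicted for home. Pictures after release show it level, with its rim on the expected circle.
- **Separator plate:** I gripped it across the rim, turned its ears to the stand's 6° yaw and lowered it. There was no resistance until contact at 0.1986 m, again the predicted home height. The last pictures show it flat, centred on the disc's axis, with an ear in each slot.
- **Forces:** The highest vertical reading was about 11 N, and the highest total I saw was about 14 N. I only read the force at the end of each call, so brief peaks in between would not show.
- **Bystanders:** In the last side picture the purple and turquoise look-alikes, the sprocket and the pliers appear unmoved. I checked these only by eye, and never picked out which item was the bearing.

**Disagreements:**
- My guesses of the spline angle by eye ranged from about 3° to 46°. The feel search gave about 48°, so I went by feel.
- The two cameras differed by 2–4° on the separator's ear angle. I trusted the top view, and the plate went in without force.
- The gripper read about 60 mm on the 62 mm parts.

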